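# Key the paint-pot tier home on its turntable

### The arm

A 7-joint arm with a two-finger parallel gripper is mounted at the origin on the work surface. World frame = base frame: x ahead of the robot, y to its left, z up, the work surface at z = 0. Lengths are in m, angles in degrees, forces in N, time in s.
With the tool pointing down it reaches from about 0.4 to 0.85 m from the base axis. Payload 4.5 kg.
Tool frame: the origin (TCP) lies between the finger pads; the fingertips stand 14 mm ahead of it and the grasp point (between the pads) lies 5 mm behind it (arm.nose_length is the distance from the TCP to the fingertips, in m); z points along the fingers, y is the direction in which the jaws open and shut (so a half turn about z gives the same grasp; the last joint's range is limited). The gripper opens to 88 mm and grips with 3 to 60 N. Pads are 18 mm wide; open, the fingers measure 123 mm over their backs; the gripper's body (75 mm by 187 mm) begins 45 mm behind the grasp point.
Start: joints at [-72.605, 39.483, -11.15, 89.685, 9.013, 51.709, -12.324], TCP at [0.167, 0.602, 0.253] pointing down, gripper open.
Joint ranges: [-172.22, 172.22], [-26.19, 119.32], [-84.43, 86.54], [7.71, 146.69], [-57.33, 237.33], [2.42, 119.75], [-152.13, 152.13]. Speed limits (degrees/s): [147.25, 147.25, 180, 180, 180, 180, 180].

### API

Orientations are given as a 3x3 rotation matrix whose columns are the frame's x, y, z axes.
In Python, from bench import arm gives the robot as it stands.
- The arm moves only by the tool send_rows, never from a script. Its argument "deltas" is a list of rows, each an object with "dr": the turn, a rotation vector about the tool's x, y, z in units of 5 degrees (1.0 is 5 degrees), a list of three; "offset": the shift along the tool's x, y, z in units of 50 mm (1.0 is 50 mm), a list of three; "claw": the opening, from -1 (shut) to 1 (fully open). A call has 1 to 5 rows; each row is the pose to reach, as a shift and turn from the pose commanded when the call began, along the tool's axes at that moment; what a row does not reach only later rows make up. A row lasts 1/8 s, in which the tool goes at most 62.5 mm and 10.7 degrees, less where a joint would pass 70% of its speed; a pose out of reach is approached as far as the arm can. A call with a gripper value outside its range is refused whole. The fingers move at their own pace and stop on an object; "grip_force" is the grip in N (left out, the last holds). Time passes only in rows, so rows that repeat a pose let the fingers close. It gives the time, the measured TCP pose, the force and the opening at its end, in the units of the state.
- arm.read_state(): the state, without advancing time (a new reading comes with each control period).
- arm.get_image(name): name is "side" or "top" or "wrist"; returns a dict with "frame" (384x512x3 uint8, red, green, blue), "mtx" (3x3 intrinsics, pixels), "R" (3x3) and "t" (3): a world point X has camera coordinates R X + t. Camera axes: x right, y down, z forward; pixel columns grow to the right and rows downward; lengths in m; the calibration is good to about 2 mm. The wrist camera is an equidistant fisheye: a pixel r from the principal point sees the ray r / f radians off the axis. A picture is of the moment at which its call begins. There is no depth.
- arm.finish_job(): hands the job in, once; it reports no verdict.
The state is a dict: "t": time; "joints": joint angles; "qvel": joint speeds; "effort": joint torques, N m; "eef_pos": TCP position; "tcp_rot": TCP orientation; "force": force on the tool from outside, world axes, zero at the start; "torque": the same for the moment, N m; "finger_gap": finger opening in m.
Only numpy, scipy, OpenCV 4.12 (cv2) and the standard library are available. Lean on these libraries where they do the work, as an engineer would, in place of code of your own. Each camera call takes 0.05 s, during which the arm holds its last target.

### The job

The upper tier of the paint-pot turntable was put back without catching its keys and stands high on the hub. Without lifting it off, push it round anticlockwise (seen from above) by a finger tab until it drops part way onto the keys, then push it back clockwise until it drops again and sits fully down, flat on the hub, and leave it there. Feel for the stops gently rather than forcing them, and leave the other things on the shelf where they are.

Things in the scene. Friction and masses are not known exactly. Their poses are not given: they have to be found in the camera images.
- rack_top (a point): Centre of the flat top of the turntable's grey hub, a drum 117 mm across; 76 mm above the shelf, z up along its axis. Three equal keys, 120 degrees apart, 14 mm wide, 6 mm high, stick out of the hub's side, tops 30 mm below its top. Where they stand round the hub is not given (no fixed relation to x here): they are hidden under the tier and must be found by touch.
- rack: Foot of the turntable, fixed; origin on the axis at shelf height. Above it a grey deck 204 mm across, upper face 18 mm above the shelf, and the hub. Deck and hub are braked and stay put.
- tier_seat (a point): Centre of the underside of the loose upper tier's disc (white, 194 mm across, 6 mm thick above this point); x points to tab_a, z up. Six squat paint pots are fixed on it, within 62 mm of the axis, to 40 mm above this point. It is 18.5 mm above rack_top at the start (riding on the keys), 6 mm after the first drop, 0 when home. It slides with 0.5 to 4 N of push at a tab.
- tier: The loose tier, 0.4 to 0.9 kg; origin: centre of its skirt's lower edge, 48.5 mm below tier_seat. The skirt ring (120 mm inside, 132 outside) hangs loosely round the hub and has three equal L-slots. Turned anticlockwise 20 to 95 degrees (unknown) from the start, it drops 12.5 mm by its weight; a stop comes up to 7 degrees later. Pushing hard there can hold it up by friction: let go.
- tab_a (a point): Centre of an upright white finger tab on the tier: 24 mm wide (radially), 10 mm thick (along the turning), 47 mm high, 84 mm from the axis, centre 28.5 mm above tier_seat. x points outwards, y anticlockwise. After the first drop, 13 to 20 degrees clockwise brings the last 6 mm drop, with a stop up to 7 degrees later. Over 40 N on the tier is forcing.
- tab_b (a point): Centre of the other, equal tab, opposite tab_a, 84 mm from the axis. Its x axis points towards the axis, its y axis clockwise. Tabs can be pushed on either flat face or pinched across them. Turning the tier clockwise from the start only runs it into a stop.
- pot1: Bystander: squat glass paint pot with white lid, 55 mm across, 42 mm high; origin at its foot.
- pot2: Bystander: another such pot, 55 mm across, 42 mm high; origin at its foot.
- pot3: Bystander: larger squat pot, 63 mm across, 50 mm high; origin at its foot.
- dish: Bystander: white ceramic mixing dish with six wells, 140 mm across, 19 mm high; origin at its foot.
- brush_stand: Bystander: clear acrylic brush stand, 75 mm square, 85 mm high, brushes to 175 mm; origin at its foot.
- sculpt: Bystander: small steel sculpting tool, 160 mm long, lying on the green mat; origin on its underside.
- water_pot: Bystander: white cup, 72 mm across, 70 mm high; origin at its foot.
Things that resemble listed ones, but are neither listed nor needed, are in the scene too. Leave any blue or turquoise look-alike of the rack alone.

How it is judged:
By the outcome, as a careful person would: the job done as asked, in the order asked, and still so for the second after the job is handed in, with the robot touching nothing.
It also fails if it takes over 58 s, if anything falls off the work surface, if the arm or the gripper's body presses on something with over 40 N, if the wrist force passes 120 N, or if a joint passes its speed limit or range.

## Working session

There is one attempt and no reset: what is moved stays moved. The work goes in short steps, Python scripts to look and compute and a tool call to move; the robot and the scene stay as the last step left them, time stands still between calls to the robot, and variables do not carry over. Pictures are saved under pics/ and viewed, and the job is handed in when it is done.

Besides the shell and the picture viewer there is one more tool, called after "Request:" as name(argument=value, ...), one argument or row to a line, values as JSON. send_rows: Moves the arm, as the interface text tells. Its arguments: {"type":"object","properties":{"deltas":{"type":"array","items":{"type":"object","properties":{"dr":{"type":"array","items":{"type":"number"}},"offset":{"type":"array","items":{"type":"number"}},"claw":{"type":"number"}}}},"grip_force":{"type":"number"}},"required":["deltas"]}

```bash
mkdir -p pics; ls
python3 - <<'E'
from bench import arm
import cv2
for n in("side","top","wrist"):
    d=arm.get_image(n); cv2.imwrite(f"pics/{n}0.png",cv2.cvtColor(d["frame"],cv2.COLOR_RGB2BGR)); print(n,d["mtx"].tolist(),d["R"].round(3).tolist(),d["t"].round(3).tolist())
s=arm.read_state(); print(s, arm.nose_length)
E
```

```text
pics
side [[428.4181725998232, 0.0, 257.43126886527926], [0.0, 428.4181725998232, 191.00663886581677], [0.0, 0.0, 1.0]] [[0.848, -0.53, -0.017], [-0.352, -0.538, -0.766], [0.397, 0.656, -0.642]] [-0.431, 0.251, 1.25]
top [[358.7309185125698, 0.0, 255.25155546317424], [0.0, 358.7309185125698, 189.10640052907516], [0.0, 0.0, 1.0]] [[-0.016, -1.0, -0.003], [-0.993, 0.016, -0.121], [0.121, 0.001, -0.993]] [-0.004, 0.516, 1.045]
wrist [[297.3186396354542, 0.0, 255.26730444566022], [0.0, 297.3186396354542, 188.93867996402784], [0.0, 0.0, 1.0]] [[0.267, 0.964, -0.002], [0.93, -0.257, 0.262], [0.252, -0.072, -0.965]] [-0.625, -0.036, 0.389]
{'t': 0.15, 'joints': array([-72.60512094,  39.52167002, -11.14624254,  89.72899154,
         9.01439192,  51.70998503, -12.32517457]), 'qvel': array([ 0.10349154, -0.1311834 , -0.02876441, -0.11627375,  0.05678997,
       -0.12222324, -0.04664489]), 'effort': array([-1.82441781e-03, -5.27868927e+01, -1.26885395e+00, -1.53588581e+01,
       -5.25933201e-02,  3.82365834e-03,  1.28744805e-04]), 'eef_pos': array([0.16650085, 0.60195122, 0.25210992]), 'tcp_rot': array([[-9.63844381e-01,  2.66465656e-01, -2.50046638e-04],
       [ 2.66465747e-01,  9.63843443e-01, -1.35016906e-03],
       [-1.18767872e-04, -1.36798172e-03, -9.99999057e-01]]), 'force': array([ 0.38306964,  0.04188086, -0.24746134]), 'torque': array([0.00977507, 0.00315754, 0.02709187]), 'finger_gap': 0.0881317151219093} 0.014
```

View pics/side0.png

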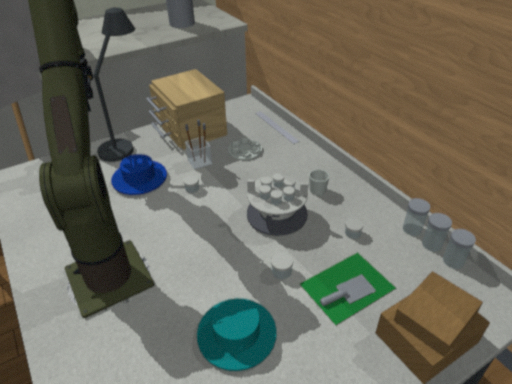

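View pics/top0.png

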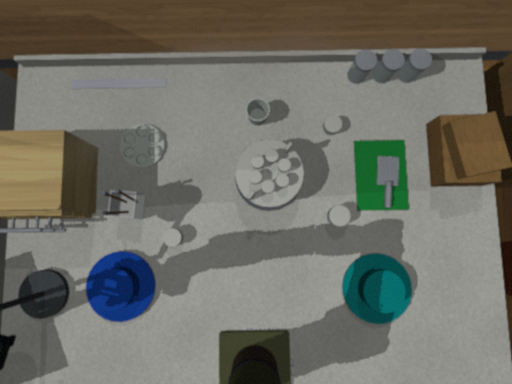

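View pics/wrist0.png

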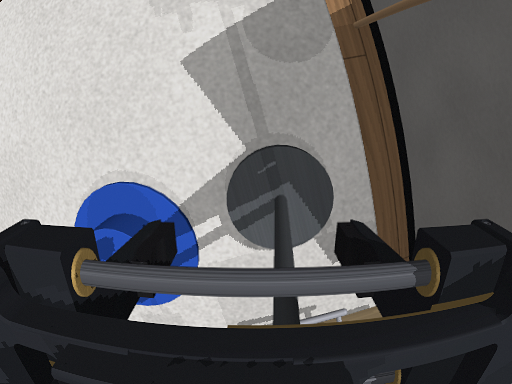

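The tier is the white disc with six pots, at (270,174) in the top view and (277,198) in the side view. The blue and turquoise hats, at (120,286) and (377,288) in the top view, are the look-alikes. I'll confirm with a crop.

Run:
```python
import cv2,numpy as np
a=cv2.imread("pics/top0.png")[130:220,225:315]; b=cv2.imread("pics/side0.png")[160:240,235:325]
a=cv2.resize(a,(400,400),interpolation=cv2.INTER_CUBIC); b=cv2.resize(b,(400,356),interpolation=cv2.INTER_CUBIC)
b=cv2.copyMakeBorder(b,0,44,0,0,cv2.BORDER_CONSTANT)
cv2.imwrite("pics/crop0.png",np.hstack([a,b]))
```

```text
(no output)
```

View pics/crop0.png

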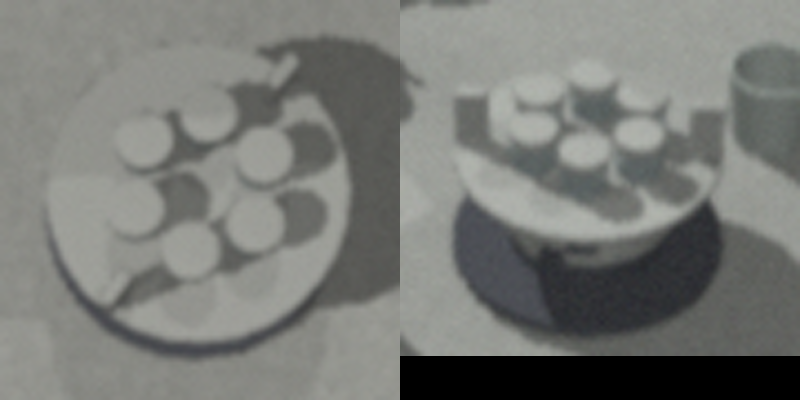

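```bash
cat > h.py <<'E'
import numpy as np,cv2
from bench import arm
def ray(d,u,v,z):
    K,R,t=d["mtx"],d["R"],d["t"]; C=-R.T@t
    r=R.T@np.linalg.inv(K)@[u,v,1.]; return C+r*(z-C[2])/r[2]
def proj(d,X):
    c=d["R"]@X+d["t"]; p=d["mtx"]@c; return p[:2]/p[2]
E
python3 - <<'E'
from h import *
d=arm.get_image("top")
c=ray(d,269.8,173.7,.1005);print("c",c)
a=ray(d,289.1,145.3,.1465);b=ray(d,251.6,195.3,.1465);print(a,b,(a+b)/2,np.hypot(*(a-b)[:2]),np.degrees(np.arctan2(*(a-b)[1::-1])))
# rim: brightness edge along rays
s=arm.get_image("side"); print("side tabs", [proj(s,x) for x in (a,b,c)])
for name,P in (("bluehat",(120,286)),("pot",(333,125)),("pot",(339,215)),("pot",(173,237)),("cup",(258,111))): print(name,ray(d,*P,.045))
print("brush top",ray(d,122,195,.15))
E
```

```text
c [ 0.55055149 -0.05378845  0.1005    ]
[ 0.62022414 -0.10595516  0.1465    ] [ 0.48534928 -0.00209383  0.1465    ] [ 0.55278671 -0.0540245   0.1465    ] 0.17023044423224784 -37.59832246512539
side tabs [array([304.99843692, 183.68424151]), array([250.6212992 , 181.10137991]), array([276.8520563 , 193.80525733])]
bluehat [0.24031681 0.38070048 0.045     ]
pot [ 0.70574931 -0.2503278   0.045     ]
pot [ 0.43367902 -0.25649211  0.045     ]
pot [0.37739676 0.2300993  0.045     ]
cup [ 0.75341673 -0.0241699   0.045     ]
brush top [0.49138201 0.34317717 0.15      ]
```

```bash
python3 - <<'E'
from h import *
d=arm.get_image("top"); s=arm.get_image("side"); w=arm.get_image("wrist")
print("base top",ray(d,45,293,0.01),"side",ray(s,115,151,0.01))
def fe(u,v,z):
    K,R,t=w["mtx"],w["R"],w["t"];C=-R.T@t
    p=cv2.fisheye.undistortPoints(np.array([[[u,v]]],float),K,np.zeros(4))[0,0]
    r=R.T@np.array([p[0],p[1],1]);return C,C+r*(z-C[2])/r[2]
print(fe(280,197,0.01)); print(fe(288,310,0.1),fe(288,310,.2))
# side: pole points with x-y plane; intersect side ray with vertical plane at base y
B=ray(s,115,151,0.01)
for px in((108,120),(97,72),(118,22),(106,40)):
    K,R,t=s["mtx"],s["R"],s["t"];C=-R.T@t;r=R.T@np.linalg.inv(K)@[*px,1.]
    for x in(.1,.2,.3): print(px,"at x",x,(C+r*(x-C[0])/r[0]).round(3))
E
python3 -c "
import cv2;a=cv2.imread('pics/side0.png')[0:200,20:220];cv2.imwrite('pics/lamp.png',cv2.resize(a,None,fx=3,fy=3))"
```

```text
base top [0.21869276 0.61547905 0.01      ] side [0.21389826 0.6128023  0.01      ]
(array([0.10208923, 0.62110945, 0.38393476]), array([0.21921663, 0.62197963, 0.01      ]))
(array([0.10208923, 0.62110945, 0.38393476]), array([0.33106339, 0.59786869, 0.1       ])) (array([0.10208923, 0.62110945, 0.38393476]), array([0.25042016, 0.60605393, 0.2       ]))
(108, 120) at x 0.1 [ 0.1   -0.084  0.533]
(108, 120) at x 0.2 [0.2   0.497 0.215]
(108, 120) at x 0.3 [ 0.3    1.079 -0.104]
(97, 72) at x 0.1 [ 0.1   -0.107  0.648]
(97, 72) at x 0.2 [0.2   0.458 0.41 ]
(97, 72) at x 0.3 [0.3   1.023 0.171]
(118, 22) at x 0.1 [ 0.1   -0.343  0.804]
(118, 22) at x 0.2 [0.2   0.057 0.676]
(118, 22) at x 0.3 [0.3   0.457 0.547]
(106, 40) at x 0.1 [ 0.1   -0.249  0.752]
(106, 40) at x 0.2 [0.2   0.217 0.587]
(106, 40) at x 0.3 [0.3   0.683 0.422]
```

View pics/lamp.png

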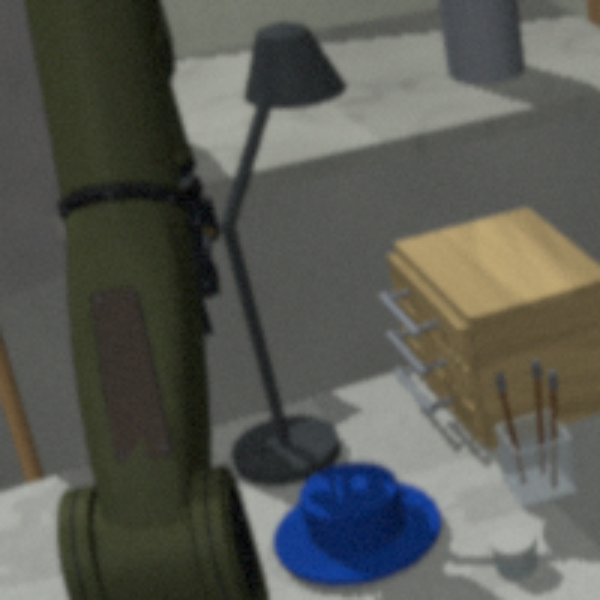

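Confirmed: white disc with six pots and two upright tabs, and both views agree. The centre is about (0.552,-0.054), with tabs at azimuth -37.6° and 142.4°. I'll straddle the near tab at (0.485,-0.002) with the jaws partly open. The lamp pole is close on the +x side of the gripper, so I leave along -y first.

Request:
send_rows(
  deltas=[
    {"offset": [-0.2,-0.8,0],"dr": [0,0,0],"claw": -0.25},
    {"offset": [-0.45,-2.0,0],"dr": [0,0,0],"claw": -0.25},
    {"offset": [-1.1,-3.0,0],"dr": [0,0,2],"claw": -0.25},
    {"offset": [-2.1,-3.7,0],"dr": [0,0,4],"claw": -0.25},
    {"offset": [-3.1,-4.4,0],"dr": [0,0,6],"claw": -0.25},
  ],
  grip_force=10,
)

```text
t: 1.02
eef_pos: [0.2582, 0.3479, 0.2532]
tcp_rot: [[-0.698, 0.716, 0.001], [0.716, 0.698, 0.001], [0.0, 0.001, -1.0]]
force: [0.1, 1.8, -1.1]
finger_gap: 0.0407
```

```bash
cat >> h.py <<'E'
C0=np.array([.552,-.054])
def st():
    s=arm.read_state();R=s["tcp_rot"]
    print("t",round(s["t"],2),"p",s["eef_pos"].round(4),"yaw_y",round(np.degrees(np.arctan2(R[1,1],R[0,1])),1),"zax",R[:,2].round(3),"F",s["force"].round(1),"T",s["torque"].round(2),"gap",round(s["finger_gap"],4),"q",s["joints"].round(0)); return s
def to(s,P,yaw):
    from scipy.spatial.transform import Rotation as Ro
    R=s["tcp_rot"]; y=np.radians(yaw); Y=np.array([np.cos(y),np.sin(y),0]);Z=np.array([0,0,-1.]);T=np.c_[np.cross(Y,Z),Y,Z]
    cur=np.degrees(np.arctan2(R[1,1],R[0,1]))
    print("offset",(R.T@(np.array(P)-s["eef_pos"])/.05).round(2),"dr",(np.degrees(Ro.from_matrix(R.T@T).as_rotvec())/5).round(2))
E
python3 - <<'E'
from h import *
s=st(); to(s,[.485,-.003,.25],-127.6); to(s,[.36,.25,.25],0)
E
```

```text
t 1.02 p [0.2582 0.3479 0.2532] yaw_y 44.3 zax [ 0.001  0.001 -1.   ] F [ 0.1  1.8 -1.1] T [-0.04 -0.07 -0.01] gap 0.0407 q [-57.  26.  -4. 121.   3.  33. -19.]
offset [-8.19 -1.65  0.06] dr [-0.000e+00 -3.000e-02  3.438e+01]
offset [-2.82  0.09  0.06] dr [ 0.01 -0.01  8.86]
```

Request:
send_rows(
  deltas=[
    {"offset": [-1.2,0,0],"dr": [0,0,2],"claw": -0.25},
    {"offset": [-2.4,0,0],"dr": [0,0,4],"claw": -0.25},
    {"offset": [-3.6,-0.3,0],"dr": [0,0,6],"claw": -0.25},
    {"offset": [-4.7,-0.6,0],"dr": [0,0,8],"claw": -0.25},
    {"offset": [-5.8,-0.9,0],"dr": [0,0,10],"claw": -0.25},
  ],
)

```text
t: 1.65
eef_pos: [0.4297, 0.1093, 0.253]
tcp_rot: [[0.101, 0.995, 0.001], [0.995, -0.101, 0.001], [0.001, 0.001, -1.0]]
force: [-0.6, 0.3, 0.3]
finger_gap: 0.033
```

Run:
```python
from h import *
s=st(); to(s,[.485,-.003,.25],-127.6)
```

```text
t 1.65 p [0.4297 0.1093 0.253 ] yaw_y -5.8 zax [ 0.001  0.001 -1.   ] F [-0.6  0.3  0.3] T [-0.02  0.01  0.01] gap 0.033 q [-26.  27.   8. 120.  -7.  33. -18.]
offset [-2.12  1.33  0.06] dr [-0.000e+00 -2.000e-02  2.437e+01]
```

Request:
send_rows(
  deltas=[
    {"offset": [-0.7,0.4,0],"dr": [0,0,2],"claw": -0.25},
    {"offset": [-1.4,0.9,0],"dr": [0,0,4],"claw": -0.25},
    {"offset": [-2.12,1.33,0],"dr": [0,0,6],"claw": -0.25},
    {"offset": [-2.12,1.33,0.2],"dr": [0,0,8],"claw": -0.25},
    {"offset": [-2.12,1.33,0.4],"dr": [0,0,10],"claw": -0.25},
  ],
)

```text
t: 2.28
eef_pos: [0.4852, -0.0016, 0.2326]
tcp_rot: [[0.828, 0.561, 0.001], [0.561, -0.828, 0.0], [0.001, 0.0, -1.0]]
force: [-0.4, 1.1, -0.3]
finger_gap: 0.0332
```

Request:
send_rows(
  deltas=[
    {"offset": [0,0,0.1],"dr": [0,0,2],"claw": -0.25},
    {"offset": [0,0,0.2],"dr": [0,0,4],"claw": -0.25},
    {"offset": [0,0,0.3],"dr": [0,0,6],"claw": -0.25},
    {"offset": [0,0,0.4],"dr": [0,0,8],"claw": -0.25},
    {"offset": [0,0,0.5],"dr": [0,0,10],"claw": -0.25},
  ],
)

```text
t: 2.9
eef_pos: [0.485, -0.0007, 0.2076]
tcp_rot: [[0.962, -0.272, 0.0], [-0.272, -0.962, 0.0], [0.0, -0.001, -1.0]]
force: [0.3, 0.2, -0.0]
finger_gap: 0.0331
```

Run:
```python
from h import *
s=st(); to(s,[.485,-.003,.18],-127.6)
for n in ("wrist","side"):
    d=arm.get_image(n); cv2.imwrite(f"pics/{n}1.png",cv2.cvtColor(d["frame"],cv2.COLOR_RGB2BGR))
```

```text
t 2.9 p [ 0.485  -0.0007  0.2076] yaw_y -105.8 zax [ 0.  0. -1.] F [ 0.3  0.2 -0. ] T [0.03 0.16 0.01] gap 0.0331 q [-26.  38.  34. 118. -36.  35. -73.]
offset [0.01 0.04 0.55] dr [-0.01 -0.    4.37]
```

View pics/wrist1.png

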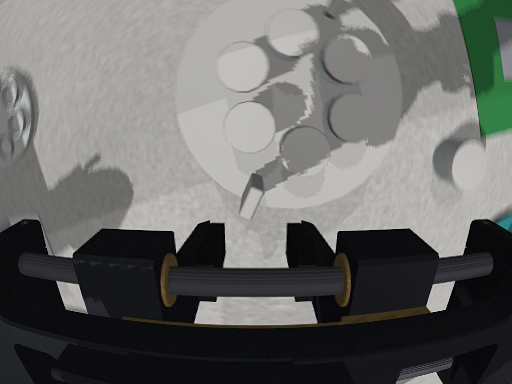

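View pics/side1.png

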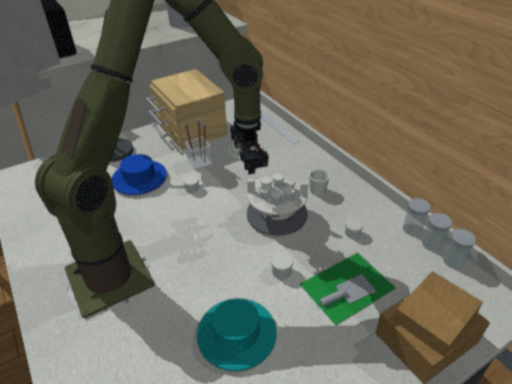

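```bash
cat >> h.py <<'E'
def fe(w,u,v,z):
    K,R,t=w["mtx"],w["R"],w["t"];C=-R.T@t
    p=cv2.fisheye.undistortPoints(np.array([[[u,v]]],float),K,np.zeros(4))[0,0]
    r=R.T@np.array([p[0],p[1],1]);return C+r*(z-C[2])/r[2]
E
python3 - <<'E'
from h import *
w=arm.get_image("wrist")
im=cv2.cvtColor(w["frame"],cv2.COLOR_RGB2BGR)[150:250,200:320]; cv2.imwrite("pics/wc.png",cv2.resize(im,None,fx=6,fy=6,interpolation=cv2.INTER_CUBIC))
print(fe(w,252,197,.1465))
E
```

```text
[ 4.94441542e-01 -3.54159180e-04  1.46500000e-01]
```

View pics/wc.png

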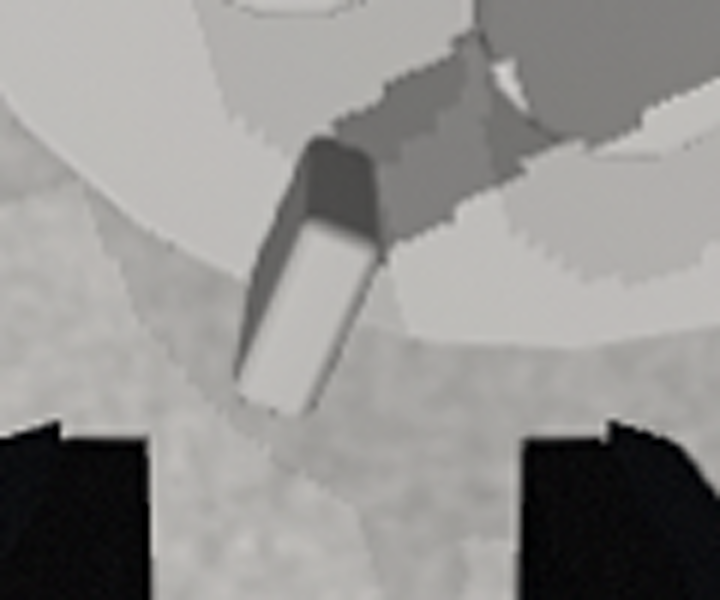

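Run:
```python
from h import *
w=arm.get_image("wrist")
P=[fe(w,200+u/6,150+v/6,.1465) for u,v in((315,225),(380,245),(305,415),(238,385))]
P=np.array(P);print(P.round(4),P.mean(0)); e=(P[0]+P[1]-P[2]-P[3])/2;print("radial dir",np.degrees(np.arctan2(e[1],e[0])),np.hypot(e[0],e[1]))
m=P.mean(0)[:2]-C0;print(np.hypot(*m),np.degrees(np.arctan2(m[1],m[0])))
s=st(); th=np.radians(142);to(s,[*(C0+.084*np.array([np.cos(th),np.sin(th)])),.122],-128)
```

```text
[[ 0.5008 -0.0025  0.1465]
 [ 0.4967 -0.0089  0.1465]
 [ 0.4793  0.0047  0.1465]
 [ 0.4848  0.0111  0.1465]] [0.49040526 0.00109083 0.1465    ]
radial dir -39.115293628301906 0.021510901657604813
0.08263722328373224 138.19029547502691
t 3.1 p [ 0.4849 -0.0009  0.2078] yaw_y -105.2 zax [ 0. -0. -1.] F [0.6 0.1 0.3] T [ 0.    0.14 -0.05] gap 0.0332 q [-26.  38.  34. 118. -36.  35. -72.]
offset [0.03 0.02 1.72] dr [ 0.   -0.    4.55]
```

Request:
send_rows(
  deltas=[
    {"offset": [0.05,0,0.0],"dr": [0,0,2],"claw": -0.25},
    {"offset": [0.05,0,0.1],"dr": [0,0,4],"claw": -0.25},
    {"offset": [0.05,0,0.6],"dr": [0,0,4.8],"claw": -0.25},
    {"offset": [0.05,0,1.2],"dr": [0,0,4.8],"claw": -0.25},
    {"offset": [0.05,0,1.7],"dr": [0,0,4.8],"claw": -0.25},
  ],
)

```text
t: 3.72
eef_pos: [0.4875, -0.0014, 0.1221]
tcp_rot: [[0.774, -0.633, 0.001], [-0.633, -0.774, 0.001], [-0.0, -0.001, -1.0]]
force: [1.0, -0.2, -0.8]
finger_gap: 0.0328
```

Run:
```python
from h import *
s=st()
w=arm.get_image("wrist"); cv2.imwrite("pics/w2.png",cv2.cvtColor(w["frame"],cv2.COLOR_RGB2BGR))
```

```text
t 3.73 p [ 0.4875 -0.0014  0.1221] yaw_y -129.3 zax [ 0.001  0.001 -1.   ] F [ 1.  -0.2 -0.8] T [0.02 0.16 0.  ] gap 0.0328 q [-22.  47.  29. 121. -53.  26. -81.]
```

View pics/w2.png

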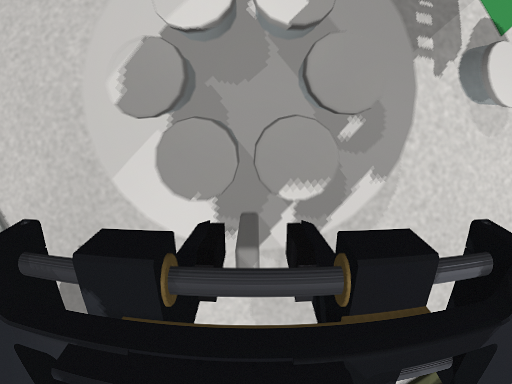

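Request:
send_rows(
  deltas=[
    {"offset": [0,0.05,0],"dr": [0,0,0],"claw": -0.55},
    {"offset": [0,0.1,0],"dr": [0,0,0],"claw": -0.55},
    {"offset": [0.01,0.19,0],"dr": [0,0,-0.6],"claw": -0.55},
    {"offset": [0.02,0.28,0],"dr": [0,0,-1.2],"claw": -0.55},
    {"offset": [0.04,0.36,0],"dr": [0,0,-1.8],"claw": -0.55},
  ],
)

```text
t: 4.4
eef_pos: [0.4783, -0.0169, 0.1238]
tcp_rot: [[0.863, -0.504, 0.003], [-0.504, -0.863, 0.0], [0.002, -0.002, -1.0]]
force: [1.0, 0.7, -1.5]
finger_gap: 0.0201
```

```bash
cat >> h.py <<'E'
def look(tag):
    s=st();d=s["eef_pos"][:2]-C0;print("r",np.hypot(*d).round(4),"theta",np.degrees(np.arctan2(d[1],d[0])).round(1))
    R=s["tcp_rot"];print("tool F",(R.T@s["force"]).round(1))
    ims=[]
    for n,(r0,r1,c0,c1) in (("side",(150,240,220,340)),("top",(130,220,215,335))):
        f=arm.get_image(n)["frame"][r0:r1,c0:c1]; ims.append(cv2.resize(f,(400,300),interpolation=cv2.INTER_CUBIC))
    cv2.imwrite(f"pics/{tag}.png",np.hstack(ims)[:,:,::-1])
E
python3 -c "
from h import *
look('p1')"
```

```text
t 4.4 p [ 0.4783 -0.0169  0.1238] yaw_y -120.3 zax [ 0.003  0.    -1.   ] F [ 1.   0.7 -1.5] T [ 0.2  -0.07  0.01] gap 0.0201 q [-19.  45.  26. 122. -50.  23. -72.]
r 0.0826 theta 153.3
tool F [ 0.5 -1.1  1.5]
```

View pics/p1.png

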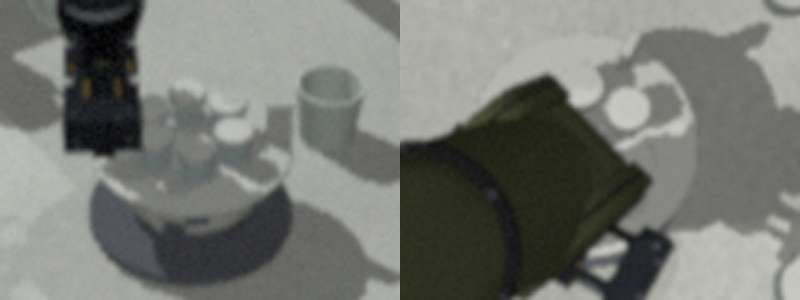

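Request:
send_rows(
  deltas=[
    {"offset": [0.005,0.06,0],"dr": [0,0,-0.4],"claw": -0.55},
    {"offset": [0.01,0.12,0],"dr": [0,0,-0.8],"claw": -0.55},
    {"offset": [0.02,0.175,0],"dr": [0,0,-1.2],"claw": -0.55},
    {"offset": [0.03,0.235,0],"dr": [0,0,-1.6],"claw": -0.55},
    {"offset": [0.045,0.29,0.0],"dr": [0,0,-2.0],"claw": -0.55},
  ],
)

```text
t: 5.12
eef_pos: [0.4719, -0.0307, 0.1227]
tcp_rot: [[0.938, -0.347, 0.0], [-0.347, -0.938, 0.0], [0.0, -0.0, -1.0]]
force: [1.5, 0.8, 1.4]
finger_gap: 0.0197
```

```bash
python3 -c "
from h import *
look('p2')"
```

```text
t 5.12 p [ 0.4719 -0.0307  0.1227] yaw_y -110.3 zax [ 0.  0. -1.] F [1.5 0.8 1.4] T [ 0.29 -0.17  0.01] gap 0.0197 q [-15.  44.  22. 123. -47.  21. -64.]
r 0.0834 theta 163.8
tool F [ 1.1 -1.3 -1.4]
```

View pics/p2.png

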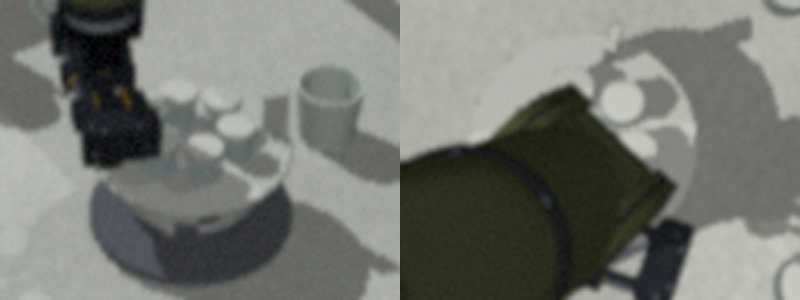

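Request:
send_rows(
  deltas=[
    {"offset": [0.005,0.06,0],"dr": [0,0,-0.4],"claw": -0.55},
    {"offset": [0.01,0.12,0],"dr": [0,0,-0.8],"claw": -0.55},
    {"offset": [0.02,0.175,0],"dr": [0,0,-1.2],"claw": -0.55},
    {"offset": [0.02,0.175,0],"dr": [0,0,-1.2],"claw": -0.55},
  ],
)

```text
t: 5.72
eef_pos: [0.4694, -0.0396, 0.1227]
tcp_rot: [[0.968, -0.25, -0.0], [-0.25, -0.968, -0.0], [-0.0, 0.0, -1.0]]
force: [-0.2, -0.6, 0.4]
finger_gap: 0.0199
```

```bash
python3 -c "
from h import *
look('p3')"
```

```text
t 5.72 p [ 0.4694 -0.0396  0.1227] yaw_y -104.5 zax [-0. -0. -1.] F [-0.2 -0.6  0.4] T [ 0.03  0.11 -0.02] gap 0.0199 q [-13.  44.  20. 123. -44.  20. -60.]
r 0.0838 theta 170.1
tool F [-0.1  0.6 -0.4]
```

View pics/p3.png

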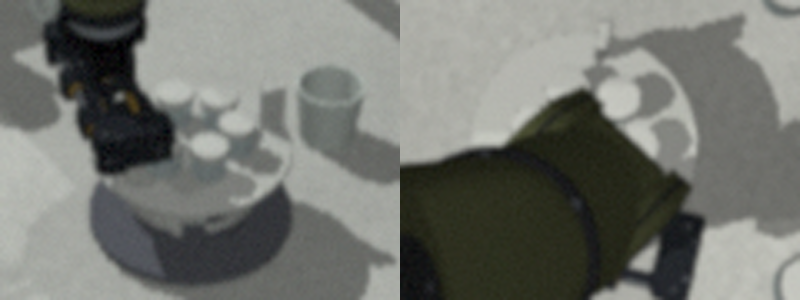

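Request:
send_rows(
  deltas=[
    {"offset": [0.005,0.06,0],"dr": [0,0,-0.4],"claw": -0.55},
    {"offset": [0.01,0.12,0],"dr": [0,0,-0.8],"claw": -0.55},
    {"offset": [0.02,0.175,0],"dr": [0,0,-1.2],"claw": -0.55},
    {"offset": [0.02,0.175,0],"dr": [0,0,-1.2],"claw": -0.55},
  ],
)

```text
t: 6.32
eef_pos: [0.4684, -0.0483, 0.1228]
tcp_rot: [[0.989, -0.147, -0.0], [-0.147, -0.989, -0.0], [0.0, 0.0, -1.0]]
force: [-0.0, -0.1, 0.3]
finger_gap: 0.0198
```

```bash
python3 -c "
from h import *
look('p4')"
```

```text
t 6.33 p [ 0.4684 -0.0483  0.1228] yaw_y -98.5 zax [-0. -0. -1.] F [-0.  -0.1  0.3] T [ 0.02  0.19 -0.04] gap 0.0198 q [-11.  44.  19. 123. -42.  19. -56.]
r 0.0838 theta 176.1
tool F [-0.   0.1 -0.3]
```

View pics/p4.png

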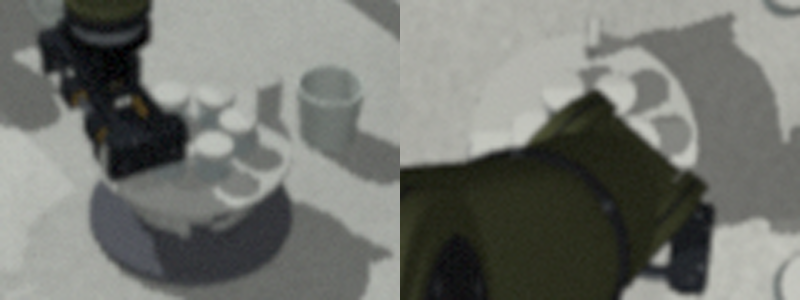

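Request:
send_rows(
  deltas=[
    {"offset": [0.005,0.06,0],"dr": [0,0,-0.4],"claw": -0.55},
    {"offset": [0.01,0.12,0],"dr": [0,0,-0.8],"claw": -0.55},
    {"offset": [0.02,0.175,0],"dr": [0,0,-1.2],"claw": -0.55},
    {"offset": [0.02,0.175,0],"dr": [0,0,-1.2],"claw": -0.55},
  ],
)

```text
t: 6.92
eef_pos: [0.4682, -0.0573, 0.1228]
tcp_rot: [[0.999, -0.043, 0.0], [-0.043, -0.999, -0.0], [0.0, 0.0, -1.0]]
force: [-0.1, 0.1, 1.0]
finger_gap: 0.0194
```

```bash
python3 -c "
from h import *
look('p5')"
```

```text
t 6.92 p [ 0.4682 -0.0573  0.1228] yaw_y -92.5 zax [ 0. -0. -1.] F [-0.1  0.1  1. ] T [-0.02  0.16 -0.01] gap 0.0194 q [ -9.  44.  17. 123. -39.  19. -51.]
r 0.0839 theta -177.8
tool F [-0.1 -0.1 -1. ]
```

View pics/p5.png

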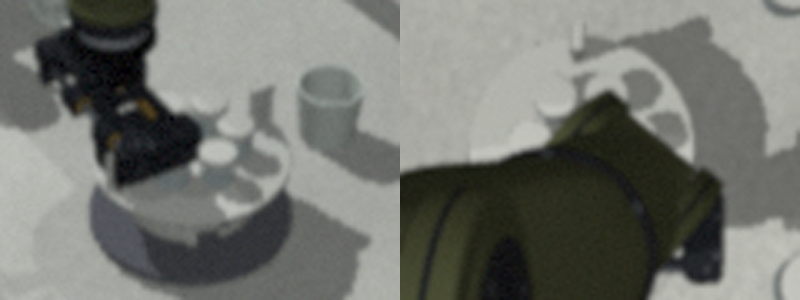

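```bash
python3 -c "
import cv2,numpy as np
a=cv2.imread('pics/p4.png')[:, :400];b=cv2.imread('pics/p5.png')[:, :400]
cv2.imwrite('pics/cmp.png',np.hstack([cv2.resize(x[60:270,70:310],(400,350)) for x in(a,b)]))"
```

```text
(no output)
```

View pics/cmp.png

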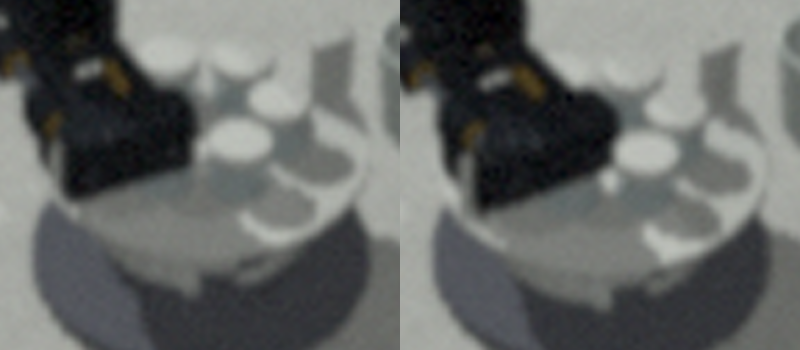

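Request:
send_rows(
  deltas=[
    {"offset": [0,-0.04,0],"dr": [0,0,0],"claw": -0.55},
    {"offset": [0,-0.08,0],"dr": [0,0,0],"claw": -0.55},
    {"offset": [0,-0.08,0],"dr": [0,0,0],"claw": -0.55},
  ],
)

```text
t: 7.4
eef_pos: [0.4684, -0.0522, 0.1227]
tcp_rot: [[0.999, -0.042, -0.0], [-0.042, -0.999, 0.0], [-0.0, -0.0, -1.0]]
force: [0.2, -1.5, 0.2]
finger_gap: 0.0199
```

Run:
```python
from h import *
look('p6')
d=arm.get_image("side");im=d["frame"].copy()
# predicted outlines of disc rim (underside r=.097) for the three heights
a=np.radians(np.arange(0,360,2))
big=cv2.resize(im[150:240,220:340],None,fx=6.5,fy=6.5,interpolation=cv2.INTER_CUBIC)
for h,col in((.0185,(255,0,0)),(.006,(0,255,0)),(0,(0,0,255))):
    for x,y in zip(C0[0]+.097*np.cos(a),C0[1]+.097*np.sin(a)):
        p=proj(d,np.array([x,y,.076+h])); q=((p-[220,150])*6.5+3).astype(int)
        if 0<=q[0]<780 and 0<=q[1]<585: cv2.circle(big,tuple(map(int,q)),1,col,-1)
cv2.imwrite("pics/p6b.png",big[:,:,::-1])
```

```text
t 7.4 p [ 0.4684 -0.0522  0.1227] yaw_y -92.4 zax [-0.  0. -1.] F [ 0.2 -1.5  0.2] T [-0.05  0.16 -0.01] gap 0.0199 q [-10.  44.  17. 123. -39.  19. -52.]
r 0.0836 theta 178.8
tool F [ 0.3  1.5 -0.2]
```

View pics/p6b.png

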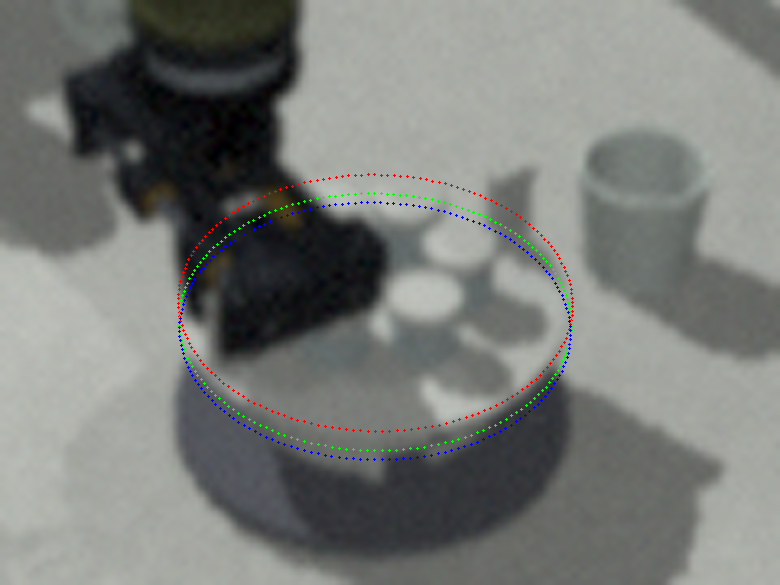

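View pics/p6.png

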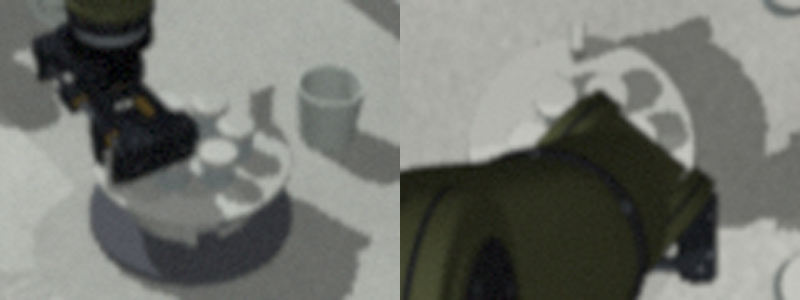

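```bash
cat >> h.py <<'E'
def overlay(d,im,out):
    a=np.radians(np.arange(0,360,2))
    big=cv2.resize(im[150:240,220:340],None,fx=6.5,fy=6.5,interpolation=cv2.INTER_CUBIC)
    for h,col in((.0185,(255,0,0)),(.006,(0,255,0)),(0,(0,0,255))):
        for x,y in zip(C0[0]+.097*np.cos(a),C0[1]+.097*np.sin(a)):
            p=proj(d,np.array([x,y,.076+h])); q=((p-[220,150])*6.5+3).astype(int)
            if 0<=q[0]<780 and 0<=q[1]<585: cv2.circle(big,tuple(map(int,q)),1,col,-1)
    cv2.imwrite(out,big[:,:,::-1])
E
python3 - <<'E'
from h import *
d=arm.get_image("side"); cv2.imwrite("pics/side6.png",d["frame"][:,:,::-1])
a=cv2.imread("pics/side1.png")[:,:,::-1]; overlay(d,a,"pics/ov1.png")
for n,im in(("0",a),("now",d["frame"])):
    g=im.mean(2); print(n,g[205:228,270:285].mean(1).round(0))
E
```

```text
0 [130. 136. 134. 130. 129. 131. 134. 136. 128. 108.  90.  84.  90.  91.
  78.  61.  54.  52.  53.  52.  52.  52.  53.]
now [105. 106. 110. 115. 120. 124. 124. 123. 123. 124. 123. 118. 111. 105.
  98.  90.  83.  75.  65.  56.  54.  54.  54.]
```

View pics/ov1.png

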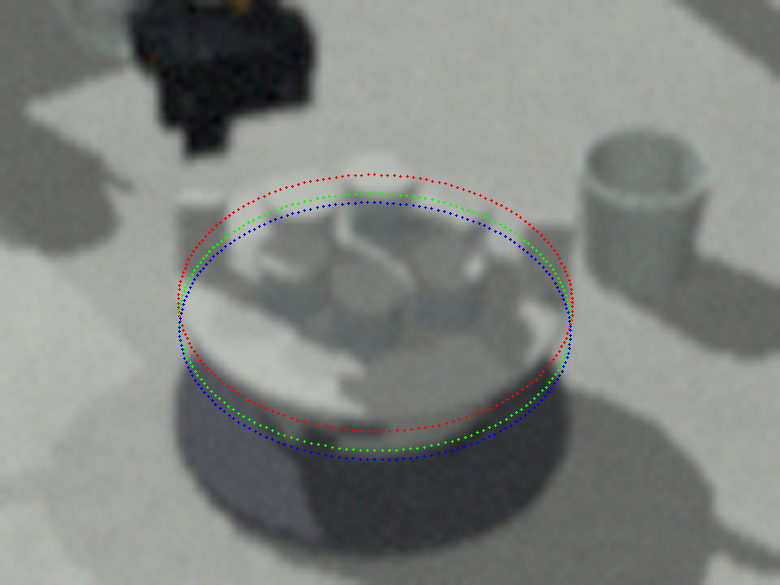

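The overlay rim matches the red start height in the earlier picture and the green height (6 mm, first drop) now, an edge shift of about 3.5 px, or 12.5 mm. The first drop is done with no hard stop pressed. Now clockwise.

Request:
send_rows(
  deltas=[
    {"offset": [0,-0.05,0.05],"dr": [0,0,0],"claw": -0.55},
    {"offset": [0.0,-0.1,0.1],"dr": [0,0,0.2],"claw": -0.55},
    {"offset": [0.01,-0.16,0.1],"dr": [0,0,0.5],"claw": -0.55},
    {"offset": [0.015,-0.22,0.1],"dr": [0,0,0.9],"claw": -0.55},
    {"offset": [0.025,-0.28,0.1],"dr": [0,0,1.3],"claw": -0.55},
  ],
)

```text
t: 8.22
eef_pos: [0.4702, -0.0385, 0.1177]
tcp_rot: [[0.987, -0.158, -0.0], [-0.158, -0.987, -0.0], [-0.0, 0.0, -1.0]]
force: [-0.2, -1.2, -1.4]
finger_gap: 0.0203
```

Run:
```python
from h import *
look('p7')
d=arm.get_image("side"); overlay(d,d["frame"],"pics/ov7.png")
```

```text
t 8.22 p [ 0.4702 -0.0385  0.1177] yaw_y -99.1 zax [-0. -0. -1.] F [-0.2 -1.2 -1.4] T [-0.21  0.2   0.02] gap 0.0203 q [-12.  44.  18. 123. -43.  19. -56.]
r 0.0832 theta 169.3
tool F [-0.   1.2  1.4]
```

View pics/ov7.png

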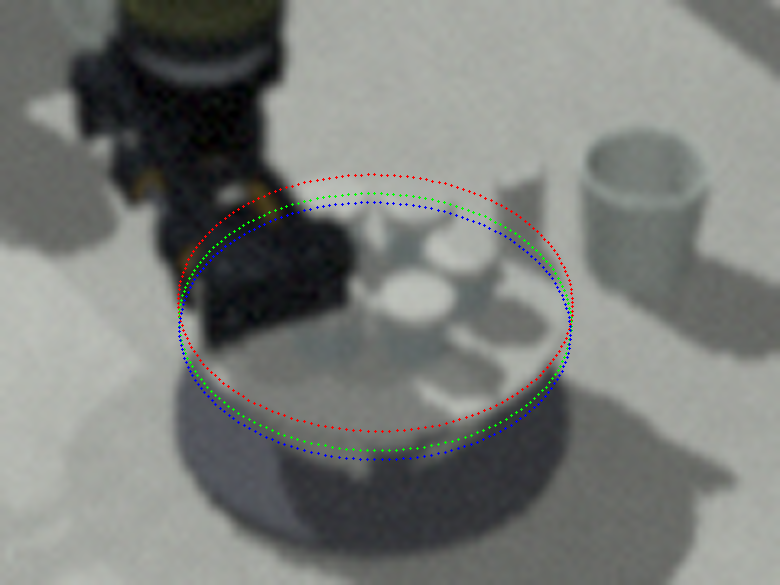

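View pics/p7.png

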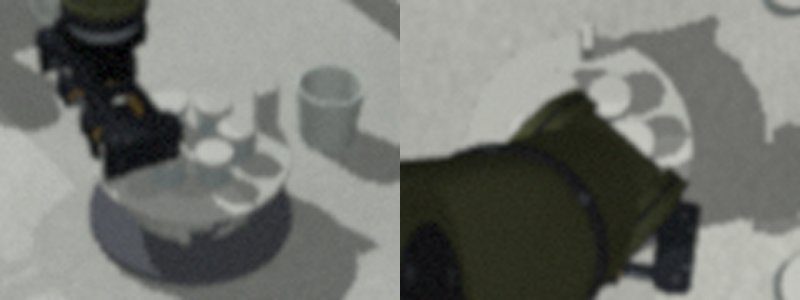

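Request:
send_rows(
  deltas=[
    {"offset": [0.005,-0.06,0],"dr": [0,0,0.4],"claw": -0.55},
    {"offset": [0.01,-0.12,0],"dr": [0,0,0.8],"claw": -0.55},
    {"offset": [0.02,-0.175,0],"dr": [0,0,1.2],"claw": -0.55},
    {"offset": [0.02,-0.175,0],"dr": [0,0,1.2],"claw": -0.55},
  ],
)

```text
t: 8.88
eef_pos: [0.4727, -0.0296, 0.1176]
tcp_rot: [[0.966, -0.258, -0.0], [-0.258, -0.966, 0.0], [-0.0, -0.0, -1.0]]
force: [0.1, -0.2, 0.9]
finger_gap: 0.0197
```

Run:
```python
from h import *
look('p8')
d=arm.get_image("side"); overlay(d,d["frame"],"pics/ov8.png")
```

```text
t 8.88 p [ 0.4727 -0.0296  0.1176] yaw_y -104.9 zax [-0.  0. -1.] F [ 0.1 -0.2  0.9] T [-0.01  0.16 -0.08] gap 0.0197 q [-14.  45.  20. 123. -45.  20. -61.]
r 0.083 theta 162.9
tool F [ 0.2  0.2 -0.9]
```

View pics/ov8.png

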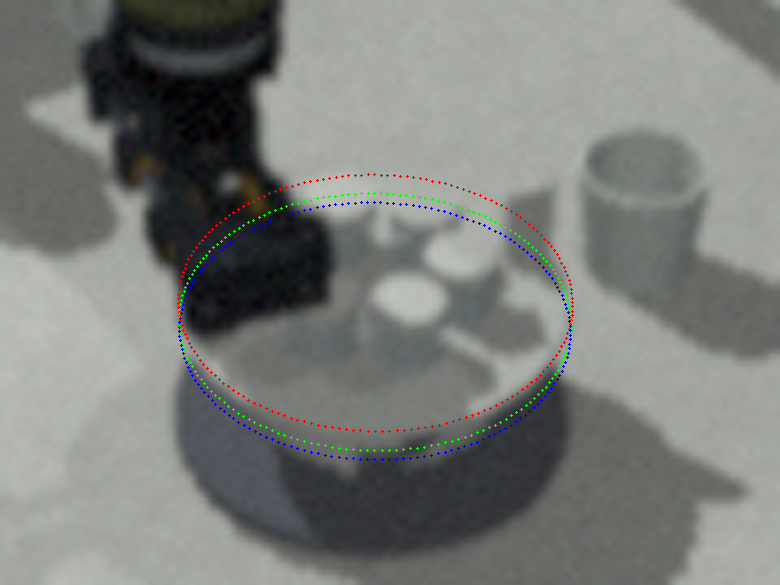

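Request:
send_rows(
  deltas=[
    {"offset": [0.005,-0.06,0],"dr": [0,0,0.4],"claw": -0.55},
    {"offset": [0.01,-0.12,0],"dr": [0,0,0.8],"claw": -0.55},
    {"offset": [0.01,-0.12,0],"dr": [0,0,0.8],"claw": -0.55},
  ],
)

```text
t: 9.4
eef_pos: [0.4748, -0.024, 0.1176]
tcp_rot: [[0.946, -0.325, 0.0], [-0.325, -0.946, 0.0], [-0.0, -0.0, -1.0]]
force: [-0.2, -0.2, -0.0]
finger_gap: 0.0199
```

Run:
```python
from h import *
look('p9')
d=arm.get_image("side"); overlay(d,d["frame"],"pics/ov9.png")
```

```text
t 9.4 p [ 0.4748 -0.024   0.1176] yaw_y -108.9 zax [ 0.  0. -1.] F [-0.2 -0.2 -0. ] T [0.01 0.14 0.06] gap 0.0199 q [-16.  45.  21. 123. -47.  21. -64.]
r 0.0828 theta 158.7
tool F [-0.1  0.3  0. ]
```

View pics/ov9.png

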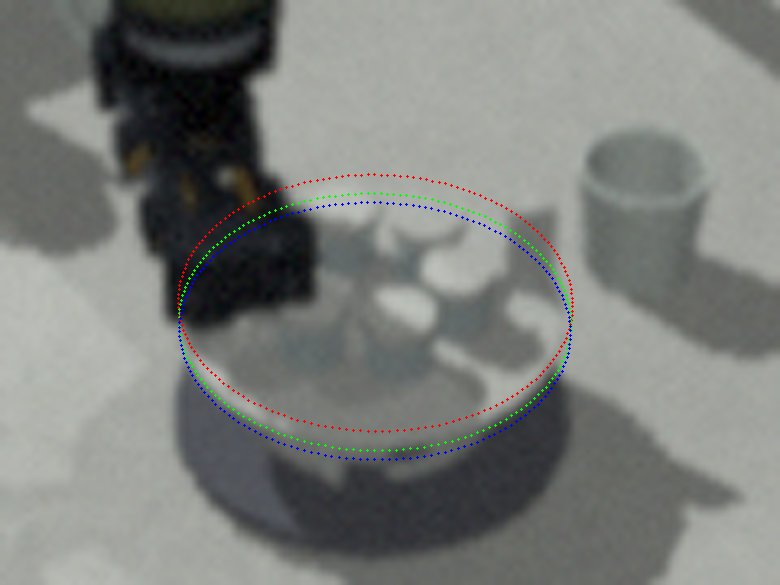

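The second drop shows: the rim is on the blue curve and the far tab is visibly lower. I'll centre the fingers around the tab so they don't touch it, then lift away.

Request:
send_rows(
  deltas=[
    {"offset": [0,0.05,0],"dr": [0,0,0],"claw": -0.5},
    {"offset": [0,0.1,0],"dr": [0,0,0],"claw": -0.4},
    {"offset": [0,0.1,0],"dr": [0,0,0],"claw": -0.3},
    {"offset": [0,0.1,-0.3],"dr": [0,0,0],"claw": -0.3},
    {"offset": [0,0.1,-0.8],"dr": [0,0,0],"claw": -0.3},
  ],
)

```text
t: 10.18
eef_pos: [0.4725, -0.0292, 0.1577]
tcp_rot: [[0.946, -0.325, -0.002], [-0.325, -0.946, 0.0], [-0.002, 0.0, -1.0]]
force: [0.5, 1.0, 0.0]
finger_gap: 0.0312
```

Run:
```python
from h import *
s=st()
to(s,[.43,.10,.26],-60)
```

```text
t 10.18 p [ 0.4725 -0.0292  0.1577] yaw_y -109.0 zax [-0.002  0.    -1.   ] F [0.5 1.  0. ] T [ 0.01  0.13 -0.03] gap 0.0312 q [-19.  41.  28. 122. -43.  27. -67.]
offset [-1.65 -2.17 -2.04] dr [-0.01  0.02 -9.79]
```

Request:
send_rows(
  deltas=[
    {"offset": [0,0.0,-0.8],"dr": [0,0,0],"claw": -0.3},
    {"offset": [-0.3,-0.4,-1.6],"dr": [0,0,-1],"claw": -0.3},
    {"offset": [-0.8,-1.0,-2.0],"dr": [0,0,-3],"claw": -0.3},
    {"offset": [-1.2,-1.8,-2.0],"dr": [0,0,-5],"claw": -0.3},
    {"offset": [-1.6,-2.7,-2.0],"dr": [0,0,-7],"claw": -0.3},
  ],
)

```text
t: 10.8
eef_pos: [0.4409, 0.1255, 0.2583]
tcp_rot: [[0.96, 0.281, 0.001], [0.281, -0.96, 0.001], [0.001, -0.0, -1.0]]
force: [1.2, 1.4, -0.6]
finger_gap: 0.0308
```

Request:
send_rows(
  deltas=[
    {"offset": [-0.8,-0.5,0],"dr": [0,0,-1],"claw": -0.3},
    {"offset": [-1.4,-1.0,0],"dr": [0,0,-2],"claw": -0.3},
    {"offset": [-1.4,-1.0,0],"dr": [0,0,-2],"claw": -0.3},
  ],
)

```text
t: 11.18
eef_pos: [0.3571, 0.1539, 0.2576]
tcp_rot: [[0.897, 0.443, -0.003], [0.443, -0.897, 0.001], [-0.003, -0.002, -1.0]]
force: [0.0, 0.1, -0.6]
finger_gap: 0.0312
```

Run:
```python
from h import *
look('p10')
d=arm.get_image("side"); overlay(d,d["frame"],"pics/ov10.png");cv2.imwrite("pics/side10.png",d["frame"][:,:,::-1])
t=arm.get_image("top");cv2.imwrite("pics/top10.png",t["frame"][:,:,::-1])
```

```text
t 11.18 p [0.3571 0.1539 0.2576] yaw_y -63.7 zax [-0.003  0.001 -1.   ] F [ 0.   0.1 -0.6] T [-0.05  0.15 -0.  ] gap 0.0312 q [-50.  25.  30. 128. -24.  32. -66.]
r 0.285 theta 133.1
tool F [ 0.1 -0.1  0.6]
```

View pics/ov10.png

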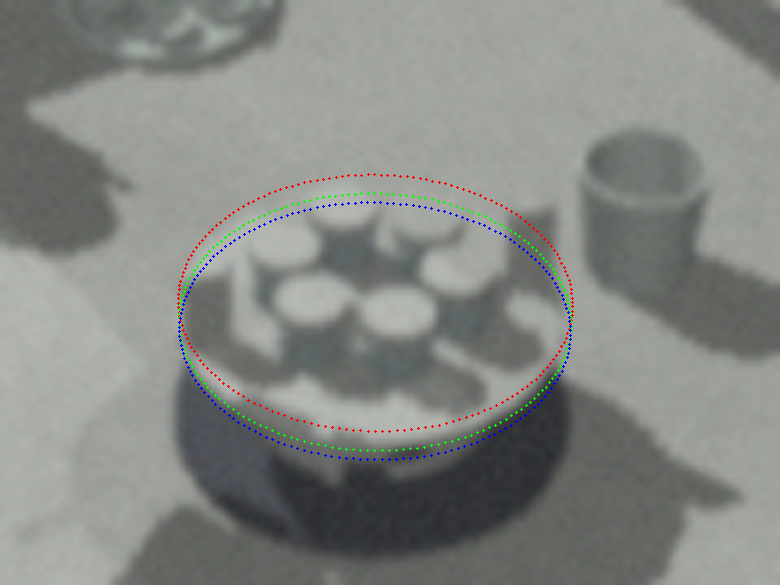

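View pics/p10.png

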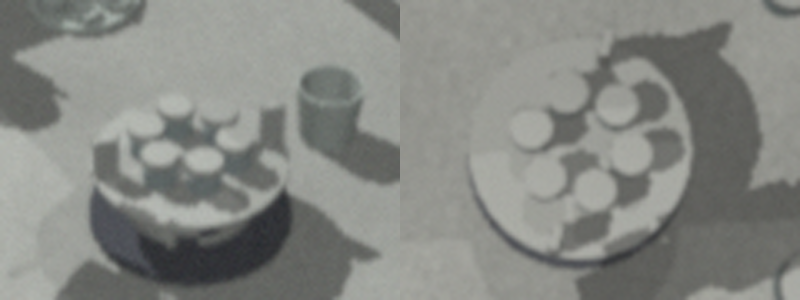

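View pics/top10.png

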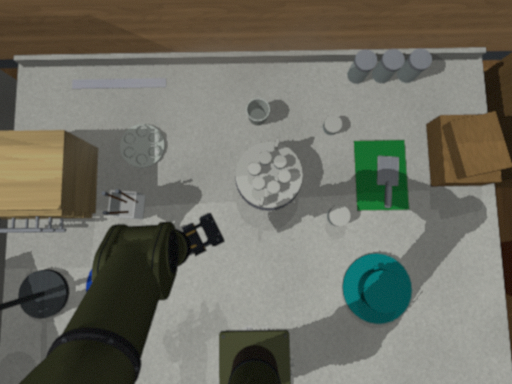

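Run:
```python
import cv2,numpy as np
I=[cv2.imread(f"pics/side{k}.png") for k in (1,6,10)]
def c(im):return cv2.resize(im[175:230,240:315],None,fx=5,fy=5,interpolation=cv2.INTER_CUBIC)
a=[cv2.convertScaleAbs(c(i),alpha=1.6) for i in I]
# left and right halves side by side
out=np.hstack([a[0][:, :],a[2]]);b=np.hstack([a[1],a[2]])
o=np.vstack([out,b])
for k in range(0,o.shape[0],25): cv2.line(o,(0,k),(o.shape[1],k),(0,0,255) if k%275==0 else (0,160,0),1)
cv2.imwrite("pics/cmp3.png",o);print(o.shape)
```

```text
(550, 750, 3)
```

View pics/cmp3.png

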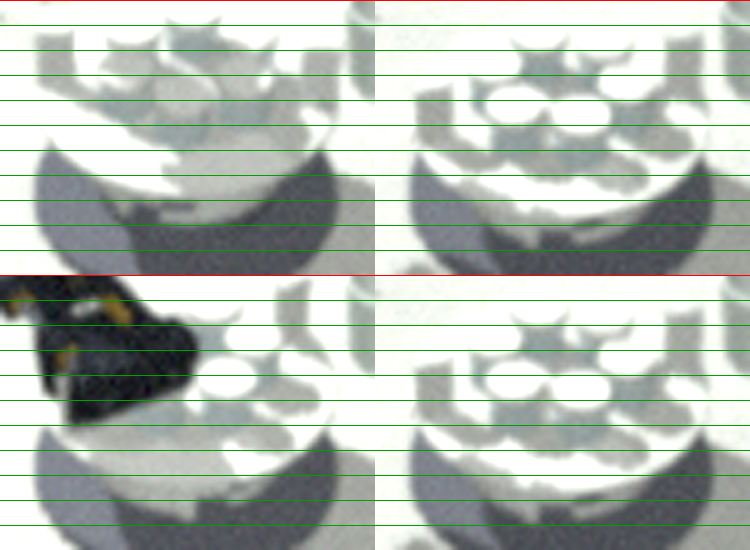

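Run:
```python
from h import *
d=arm.get_image("side")
for h in(.0185,.006,0): print(h,proj(d,np.array([*C0,.116+h])).round(2))
def c(im):return cv2.resize(im[172:216,248:308],(780,572),interpolation=cv2.INTER_CUBIC)
for n,k in(("a","side0"),("b","side10")):
    im=c(cv2.imread(f"pics/{k}.png"))
    im=cv2.convertScaleAbs(im,alpha=1.4)
    cv2.imwrite(f"pics/l{n}.png",im)
```

```text
0.0185 [277.4  185.44]
0.006 [277.35 188.5 ]
0 [277.33 189.96]
```

View pics/la.png

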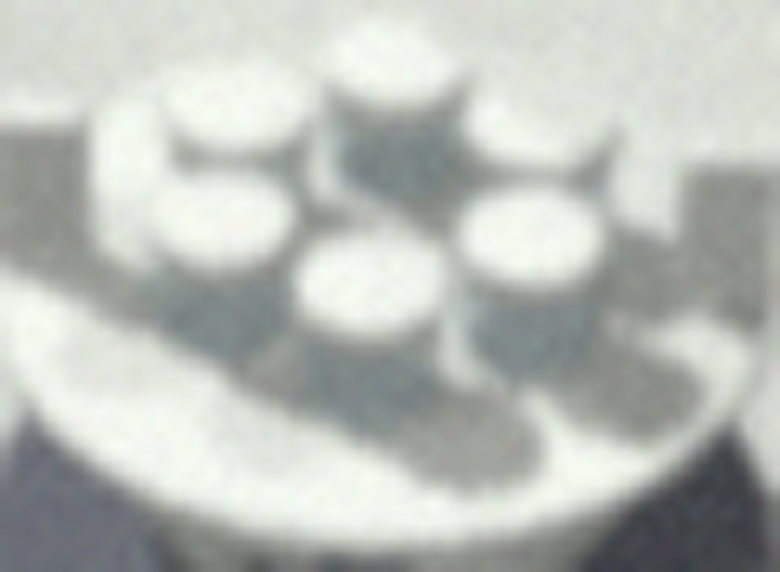

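View pics/lb.png

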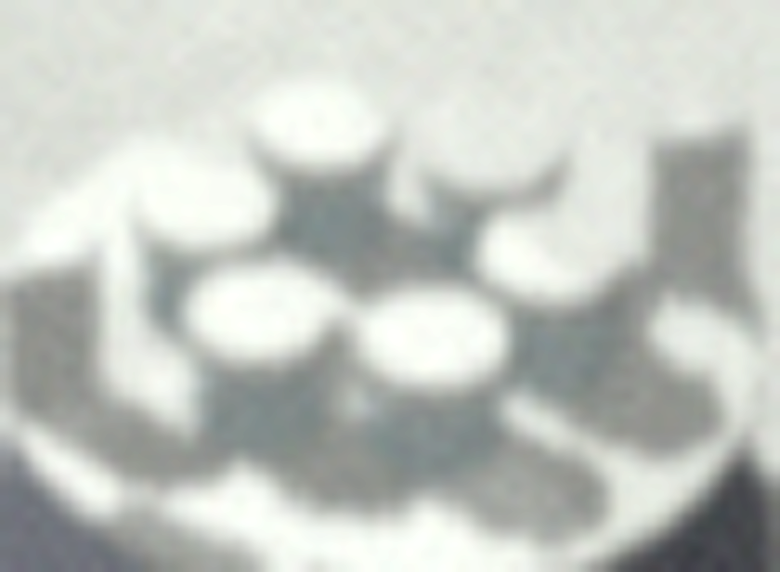

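Averaging the six lid centres in the side view, the tier is now 4.45 px lower than at the start. Fully home predicts 4.52 px and the first drop only 3.06 px, so it is home. The bystanders are in the same places in the top view.

```bash
python3 -c "
from bench import arm
print(arm.read_state()['qvel'].round(2)); arm.finish_job()"
```

```text
[ 0.13  0.24 -0.14  0.32 -0.06  0.08 -0.03]
the job is handed in; nothing more can be done
```

The upper tier is home on the hub, and I handed the job in with the gripper clear of it at about 11.5 s. I put the half-open fingers around the near tab without pinching it. I pushed the tier anticlockwise about 38° until it dropped, backed the fingers off, then pushed it clockwise about 16° until it dropped again.

- **Height:** the averaged pot lids in the side view are 4.45 px lower than at the start. Fully home predicts 4.52 px, and the first drop alone predicts 3.06 px. The disc rim also lies on the predicted home outline and looks flat.
- **Forces:** the force readings after each push were about 2 N or less, and I felt no stop. I did not push on to the stops after either drop.
- **Other things on the shelf:** every bystander I could see in the last top view was where it started. The arm hid the small pot near the blue look-alike and most of the look-alike itself. The gripper never went near their level, and it passed well above the brush stand.
- **Checks that disagreed:** the wrist and top cameras differed by about 5 mm on where the tab was, so I straddled the average of the two. The skirt's lower edge was too ambiguous in the pictures to confirm the last 6 mm drop, so I relied on the lids and rim.

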